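# Open the square bottle with the unknown thread

## Robot

A 6-joint arm with a two-finger parallel gripper is mounted at the origin on the work surface. World frame = base frame: x ahead of the robot, y to its left, z up, the work surface at z = 0. Lengths are in mm, angles in rad, forces in N, time in s.
With the tool pointing down it reaches from about 400 to 925 mm from the base axis. Payload 12.5 kg.
Tool frame: the origin (TCP) lies at the very end of the fingers, on their centre line; the grasp point (between the pads) lies 19 mm behind it (env.tcp_to_grasp is the distance from the TCP to the grasp point, in mm); z points along the fingers, x is the direction in which the jaws open and shut, and the axes are right-handed (so a half turn about z gives the same grasp; the last joint's range is limited). The gripper opens to 95 mm and grips with 3 to 60 N. Pads are 20 mm wide; open, the fingers measure 119 mm over their backs; the gripper's body (75 mm by 180 mm) begins 59 mm behind the grasp point.
Start: joints at [-1.354, 0.491, 1.559, -0, 1.092, -0.106], TCP at [198.288, -592.73, 214.661] pointing down, gripper open.
Joint ranges: [-3.1, 3.1], [-0.84, 2.19], [0.05, 2.79], [-1.13, 4.28], [0.06, 2.93], [-2.69, 2.69]. Speed limits (rad/s): [2.22, 2.22, 2.79, 3.14, 3.14, 3.14].

## Interface

Orientations are given as [roll, pitch, yaw] about the fixed x, y, z axes, in that order (R = Rz(yaw) Ry(pitch) Rx(roll)).
In Python, from cell import env, vision, job gives the robot as it stands.
- The arm moves only by the shell command python3 -m pendant 'ROWS' [OPENING]. ROWS is JSON, a list of rows, each a list of 4 numbers: the shift along the tool's x, y, z in mm, then the turn about the tool's z in degrees. In form: [[tx, ty, tz, turn], ...]. A call has 1 to 8 rows; each row is the pose to reach, as a shift and turn from the pose measured when the call began, along the tool's axes at that moment; what a row does not reach only later rows make up. A row lasts 1/8 s, in which the tool goes at most 62.5 mm and 10.7 degrees, less where a joint would pass 70% of its speed; a pose out of reach is approached as far as the arm can. A call with a gripper value outside its range is refused whole. OPENING is the closure, from 0 (fully open) to 1 (shut), set as the call begins (- or left out, the last holds). The fingers move at their own pace and stop on an object; the grip force is fixed at half the most. Time passes only in rows, so rows that repeat a pose let the fingers close. It gives the time, the measured TCP pose, the force and the opening at its end, in the units of the state.
- env.state(): the state, without advancing time (a new reading comes with each control period).
- vision.read_camera(name): name is "scene" or "top" or "wrist"; returns a dict with "pixels" (420x560x3 uint8, red, green, blue), "intrinsics" (3x3 intrinsics, pixels), "R" (3x3) and "t" (3): a world point X has camera coordinates R X + t; the wrist camera has in their place "tool_from_camera" (4x4, takes a point from camera to tool coordinates, whose origin is the TCP and whose axes are the tool frame's). Camera axes: x right, y down, z forward; pixel columns grow to the right and rows downward; lengths in mm; the calibration is good to about 2 mm. The wrist camera is an equidistant fisheye: a pixel r from the principal point sees the ray r / f radians off the axis. A picture is of the moment at which its call begins: read the wrist's pose just before it. There is no depth.
- job.job_done(): hands the job in, once; it reports no verdict.
Trained networks look in a picture, given as the dict that the camera call returned (one of the last four; its "shot" number tells which), for a name from the list of things; names that differ only in an ending like _2 or _b are one class to them, and where a whole thing is asked for, a point or a joint stands for the part that bears it (a point fixed in the world has none). Each returns a list of dicts, best first, with "confidence" (0 to 1); they miss things now and then, are a little off and sometimes report something else, mostly with a low value. They report only what shows in the picture. A call takes as long as a camera call.
- vision.find_in(picture, query): "at" ([x, y, z] in mm, in the coordinates of the camera as it stood for that picture, good to about 4 mm: the middle of the surface that is visible of it).
- vision.regions_of(picture, query): "pixels" (420x560 bool, what is visible of it).
The state is a dict: "t": time; "joints": joint angles; "qvel": joint speeds; "tau": joint torques, N m; "eef_pos": TCP position; "tcp_rot": TCP orientation; "ft_force": force on the tool from outside, world axes, zero at the start; "moment": the same for the moment, N m; "opening": opening from 0.0 (shut) to 1.0 (fully open).
Only numpy, scipy, OpenCV 4.12 (cv2) and the standard library are available. Lean on these libraries where they do the work, as an engineer would, in place of code of your own. Each camera call takes 0.05 s, during which the arm holds its last target.

## Task

Two plastic bottles stand in a steel holder with a tube rack parked across their caps. Set the rack down upright on the clear bench, without dropping it, then open the square bottle: its quick-turn cap may be left- or right-handed, so try one way and, if it will not come loose, the other, turn it free and lift it off. Finish while still holding the cap in the gripper, upright and at least 5 cm above its place on the bottle; leave the round bottle's cap on and the other things where they are.

Things in the scene. Friction and masses are not known exactly. Their poses are not given: they have to be found in the camera images.
- tube_rack: Black tube rack, 52 x 170 x 30 mm (its x, y, z) solid block, about 180 g; tubes stick 7 mm out of its top near both ends and count as part of it. Origin: centre of its underside, z up. It starts lying loose across the two caps, its underside 149 mm above the bench, its middle between the bottles; grip it there across its 52 mm width.
- square_cap: Its origin is the centre of its underside, z up. Round ribbed plastic cap, 44 mm diameter, 32 mm high, 50 g, of the SQUARE bottle: the one to take off. It starts screwed on, underside 117 mm above the bench, its x axis within 4 degrees of the bottle's x axis. Until turned free it lifts only about 2 mm and catches. It does not rise while turned. Lift it 30 mm straight up before moving sideways.
- square_neck (a point): Top of the square bottle's neck (143 mm high), inside the cap, on its axis. Two lugs hook the cap. The tightening way it meets a hard stop after 5 to 18 degrees; the loosening way it turns easily, can be lifted at 65 to 105 degrees from its start (aim at 80 to 90), and stops near 115. Whether clockwise or counter-clockwise loosens changes from start to start and cannot be seen.
- round_cap: Its origin is the centre of its underside, z up. Round ribbed plastic cap, 44 mm diameter, 32 mm high, 50 g, of the ROUND bottle, 130 mm from the other cap, at the same height. To be left alone.
- square_bottle: Square white bottle, 78 x 78 mm, fixed in the holder. Its flat shoulder (64 x 64 mm) is 104 mm above the bench and a 40 mm collar reaches up to 114 mm, just below the cap. Origin: on the bench plane under its centre, on the cap's axis; axes along its sides, z up.
- round_bottle: Round white bottle, 80 mm diameter, shoulder 104 mm high, fixed in the holder. Origin: on the bench plane under its centre. The bottles may stand either way round in the holder.
- holder: Fixed steel tray, 100 x 240 mm (its x, y), 30 mm high, that holds the two bottles 65 mm either side of its centre along its y axis. Origin: on the bench plane, under its centre.
- clear_spot (a point): Centre of an area of bench, about 130 mm (world x) by 200 mm (world y), that is always free, to the right of the bottles; at bench height, z = 0. One place where the rack can go, its long side along world y.
- dishes: Bystander, leave in place: stack of three petri dishes, 88 mm diameter, 42 mm high. Origin: centre of its underside.
- tipbox_tall: Bystander, leave in place: tip box 85 x 120 x 84 mm. Origin: centre of its underside.
- tipbox_low: Bystander, leave in place: tip box 85 x 120 x 62 mm. Origin: centre of its underside.
- amber_jar: Bystander, leave in place: small amber jar, 54 mm diameter, 75 mm high. Origin: centre of its underside.
- pipette: Bystander, leave in place: pipette lying on the bench, about 270 mm long and 26 mm thick (from 105 mm on the -x side of its origin to 165 mm on the +x side). Origin at its grip, at bench height, x along its length.
- cool_block: Bystander, leave in place: cooling block with tubes, 75 x 110 x 41 mm. Origin: centre of its underside.
- beaker: Bystander, leave in place: open beaker, 72 mm diameter, 95 mm high. Origin: centre of its underside.

How it is judged (in metres and radians):
On the way, in this order (a step that is already met when the one before it is completed fails the run):
1. the tube rack stands upright on the bench, let go (height (world z) of tube_rack below 0.008 m and angle between tube_rack's own z axis and vertical below 0.1 rad and contact force between the fingers and tube_rack below 0.1 N and linear speed of tube_rack below 0.03 m/s), for 0.3 s.
2. the square bottle's cap has been turned loose (over 48 degrees) while still sitting on the bottle (angle between the x axis of square_cap and the x axis of square_bottle, either way round above 0.84 rad and height (world z) of square_cap below 0.128 m and horizontal distance between square_cap and square_bottle below 0.006 m), for 0.05 s.
At the end, for the whole second after the job is handed in: The gripper holds the square bottle's cap still, upright within 20 deg, its underside over 165 mm above the bench, touching no bottle, rack or other cap; the tube rack stands upright (within 6 deg) on the bench, released and at rest; the round bottle's cap is still on (all of step 1 and height (world z) of square_cap above 0.165 m and angle between square_cap's own z axis and vertical below 0.35 rad and contact force between the fingers and square_cap above 1 N and linear speed of square_cap below 0.05 m/s and contact force between square_cap and square_bottle below 0.1 N and contact force between square_cap and round_bottle below 0.1 N and contact force between square_cap and round_cap below 0.1 N and contact force between square_cap and tube_rack below 0.1 N and height (world z) of round_cap between 0.11 and 0.123 m); the arm keeps its last pose, push and grip.
It fails at once if the tube rack is tipped over 40 degrees (angle between tube_rack's own z axis and vertical above 0.7 rad).
It fails at once if the tube rack is dropped (falls faster than 0.7 m/s out of the fingers, some 25 mm) (contact force between the fingers and tube_rack below 0.05 N and linear speed of tube_rack above 0.7 m/s).
It fails at once if the round bottle's cap is taken off (moved over 10 mm) (distance of round_cap from where it was at the start of the episode above 0.01 m).
It fails at once if another thing on the bench is shifted by more than 30 mm (distance of any of dishes, tipbox_tall, tipbox_low, amber_jar, pipette, cool_block, beaker from where it was at the start of the episode above 0.03 m).
It also fails if it takes over 64 s, if anything falls off the work surface, if the arm or the gripper's body presses on something with over 40 N, if the wrist force passes 120 N, or if a joint passes its speed limit or range.

## Working session

There is one attempt and no reset: what is moved stays moved. The work goes in short steps, Python scripts to look and compute and a shell command to move; the robot and the scene stay as the last step left them, time stands still between calls to the robot, and variables do not carry over. Pictures are saved under pics/ and viewed, and the job is handed in when it is done.

```bash
ls; mkdir -p pics; cat > h.py <<'E'
from cell import env, vision, job
import numpy as np, cv2
from scipy.spatial.transform import Rotation as Ro
def snap(n,f):
    p=vision.read_camera(n); cv2.imwrite('pics/'+f,p['pixels'][:,:,::-1]); return p
def world(p,c): return p['R'].T@(np.array(c)-p['t'])
E
python3 - <<'E'
from h import *
s=env.state();print(s['t'],s['eef_pos'],s['tcp_rot'],s['ft_force'],s['opening'])
for n in('scene','top'):
    p=snap(n,n+'0.png')
    for q in ['tube_rack','square_cap','round_cap','square_bottle','round_bottle','holder','dishes','tipbox_tall','tipbox_low','amber_jar','pipette','cool_block','beaker']:
        for r in vision.find_in(p,q)[:2]: print(n,q,round(r['confidence'],2),world(p,r['at']).round())
E
```

```text
pics
0.0 [ 198.24217172 -592.48003304  214.0523028 ] [-3.14146941e+00  1.12308467e-03 -1.24798285e+00] [ 0.38414399  0.6107315  -0.42348939] 1.0000372519958702
scene tube_rack 0.84 [542. 126. 179.]
scene square_cap 0.45 [535. 190. 128.]
scene round_cap 0.74 [569.  68. 137.]
scene square_bottle 0.75 [546. 183.  70.]
scene round_bottle 0.84 [579.  55.  75.]
scene holder 0.76 [575.  87.  19.]
scene dishes 0.74 [791. 164.  68.]
scene dishes 0.55 [409.  86.  39.]
scene tipbox_tall 0.72 [796. 166.  69.]
scene tipbox_low 0.56 [818. -90.  66.]
scene tipbox_low 0.34 [575.  59.  77.]
scene amber_jar 0.7 [ 660. -241.   52.]
scene amber_jar 0.21 [541. 176.  75.]
scene pipette 0.87 [581. 377.  22.]
scene cool_block 0.7 [380. 411.  31.]
scene beaker 0.76 [ 596. -436.   70.]
top tube_rack 0.97 [528. 135. 178.]
top tube_rack 0.58 [759. 180.  85.]
top square_bottle 0.55 [483. 192.  92.]
top round_bottle 0.68 [542.  50.  98.]
top round_bottle 0.41 [486. 195.  92.]
top holder 0.7 [514. 111.   6.]
top holder 0.2 [784. -77.  63.]
top dishes 0.59 [384.  85.  41.]
top dishes 0.47 [335. 386.  32.]
top tipbox_tall 0.9 [761. 182.  85.]
top tipbox_low 0.88 [786. -73.  64.]
top amber_jar 0.69 [ 637. -237.   77.]
top pipette 0.66 [556. 389.  25.]
top cool_block 0.68 [339. 387.  34.]
top beaker 0.79 [ 575. -448.   60.]
```

View pics/top0.png

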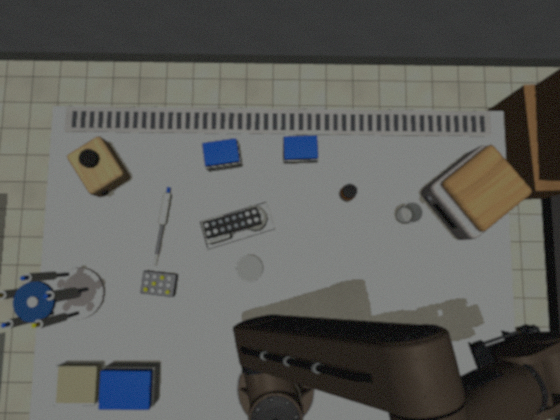

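View pics/scene0.png

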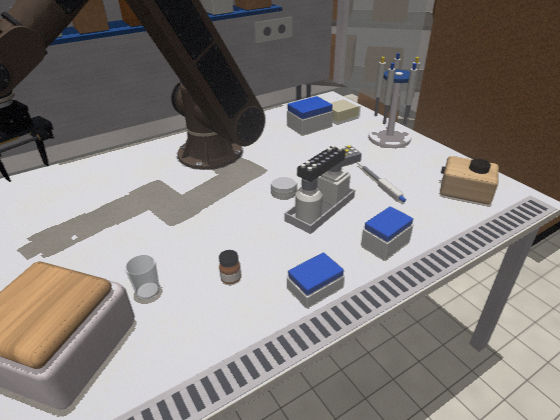

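The top view shows the rack at about pixel (232,219), with the round bottle at the right (about 258,215). The dishes are at (250,267), and the bench is free right of that, around (320,235). Next I'll measure the rack from its mask.

```bash
cat >> h.py <<'E'
def ray(p,uv,z):
    K=p['intrinsics'];d=p['R'].T@np.linalg.solve(K,np.array([uv[0],uv[1],1.]));c=-p['R'].T@p['t']
    return c+d*(z-c[2])/d[2]
def proj(p,X):
    c=p['R']@np.array(X,float)+p['t'];u=p['intrinsics']@c;return u[:2]/u[2]
E
python3 - <<'E'
from h import *
p=snap('top','t1.png')
print(-p['R'].T@p['t'])
for q,z in(('tube_rack',179),('holder',30),('round_bottle',104),('square_bottle',104),('square_cap',149),('round_cap',149),('dishes',42),('tipbox_tall',84),('amber_jar',75)):
    for r in vision.regions_of(p,q)[:1]:
        m=r['pixels'].astype(np.uint8); v,u=np.nonzero(m)
        b=cv2.boxPoints(cv2.minAreaRect(np.c_[u,v].astype(np.float32)))
        print(q,round(r['confidence'],2),m.sum(),(u.min(),u.max(),v.min(),v.max()),[ray(p,x,z)[:2].round() .tolist()for x in b],ray(p,(u.mean(),v.mean()),z).round())
im=p['pixels'][180:300,140:300,::-1];cv2.imwrite('pics/t1c.png',cv2.resize(im,None,fx=5,fy=5,interpolation=cv2.INTER_CUBIC))
p=snap('scene','s1.png')
print(-p['R'].T@p['t'])
for q,z in(('tube_rack',179),):
    for r in vision.regions_of(p,q)[:1]:
        m=r['pixels'].astype(np.uint8); v,u=np.nonzero(m);print(u.min(),u.max(),v.min(),v.max())
im=p['pixels'][130:240,250:400,::-1];cv2.imwrite('pics/s1c.png',cv2.resize(im,None,fx=5,fy=5,interpolation=cv2.INTER_CUBIC))
E
```

```text
[ 4.28221296e+02 -1.10730160e+00  1.39800268e+03]
tube_rack 0.76 1062 (np.int64(203), np.int64(261), np.int64(207), np.int64(238)) [[528.0, 228.0], [578.0, 62.0], [523.0, 46.0], [474.0, 211.0]] [525. 136. 179.]
holder 0.66 579 (np.int64(199), np.int64(274), np.int64(201), np.int64(248)) [[542.0, 266.0], [616.0, 36.0], [519.0, 6.0], [447.0, 234.0]] [522. 111.  30.]
round_bottle 0.46 207 (np.int64(249), np.int64(267), np.int64(205), np.int64(230)) [[587.0, 91.0], [590.0, 35.0], [510.0, 31.0], [506.0, 86.0]] [544.  56. 104.]
square_bottle 0.77 164 (np.int64(206), np.int64(232), np.int64(233), np.int64(243)) [[480.0, 226.0], [501.0, 145.0], [480.0, 139.0], [459.0, 220.0]] [481. 182. 104.]
square_cap 0.53 122 (np.int64(207), np.int64(231), np.int64(233), np.int64(243)) [[475.0, 214.0], [496.0, 142.0], [481.0, 137.0], [460.0, 209.0]] [479. 175. 149.]
dishes 0.87 584 (np.int64(237), np.int64(263), np.int64(255), np.int64(281)) [[429.0, 132.0], [429.0, 46.0], [345.0, 45.0], [344.0, 130.0]] [388.  89.  42.]
tipbox_tall 0.87 1073 (np.int64(203), np.int64(242), np.int64(138), np.int64(170)) [[798.0, 251.0], [817.0, 132.0], [717.0, 116.0], [698.0, 234.0]] [757. 183.  84.]
amber_jar 0.7 243 (np.int64(340), np.int64(357), np.int64(184), np.int64(200)) [[663.0, -205.0], [664.0, -261.0], [611.0, -260.0], [610.0, -204.0]] [ 637. -232.   75.]
[1375.36872878 -532.06737304  790.14338729]
297 345 145 181
```

View pics/t1c.png

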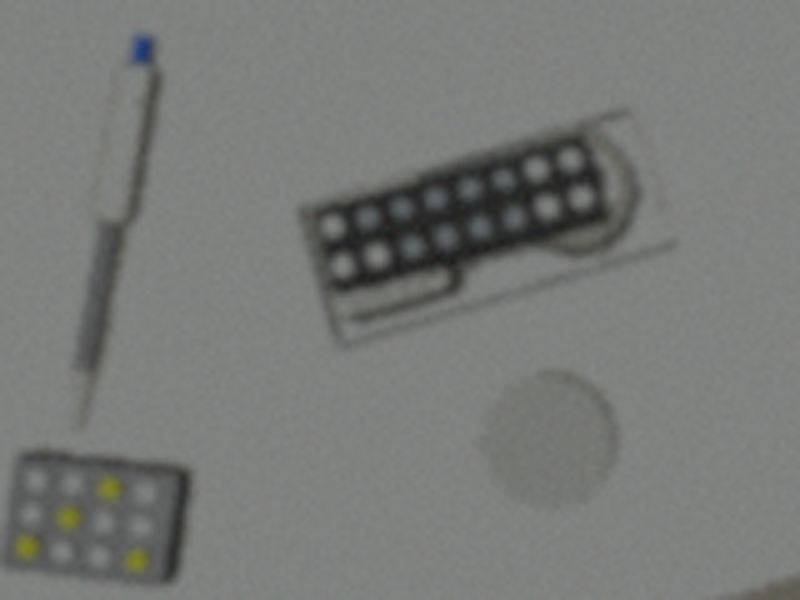

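View pics/s1c.png

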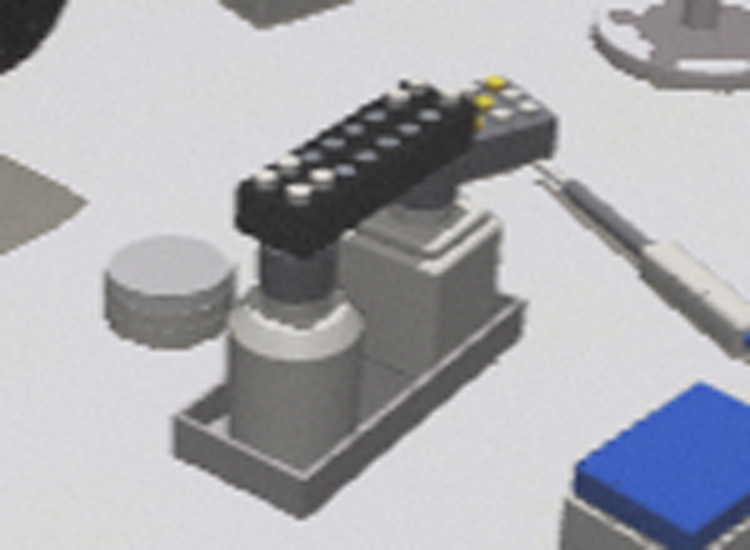

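```bash
cat >> h.py <<'E'
def go(x,y,z,yaw):
    s=env.state();R=Ro.from_euler('xyz',s['tcp_rot']).as_matrix()
    d=R.T@(np.array([x,y,z])-s['eef_pos']);c=np.degrees(s['tcp_rot'][2])
    dy=(yaw-c+180)%360-180
    print('t',round(s['t'],2),'pos',np.round(s['eef_pos'],1),'rpy',np.round(np.degrees(s['tcp_rot']),1),'SHIFT',d.round(1),'TURN',round(-dy,1),'op',round(s['opening'],3),'j6',round(float(np.degrees(s['joints'][5])),1))
E
python3 -c "
from h import *
go(500,-330,300,-20);go(510,60,300,17)"
```

```text
t 2.0 pos [ 198.3 -592.7  214.7] rpy [180.   -0.  -71.5] SHIFT [-153.4 -369.5  -85.4] TURN -51.5 op 0.997 j6 -6.1
t 2.0 pos [ 198.3 -592.7  214.7] rpy [180.   -0.  -71.5] SHIFT [-520.1 -502.7  -85.4] TURN -88.5 op 0.997 j6 -6.1
```

```bash
python3 -m pendant '[[-20,-50,-15,-8],[-40,-100,-30,-16],[-65,-155,-45,-24],[-90,-210,-60,-32],[-115,-265,-72,-40],[-135,-320,-80,-48],[-153,-370,-85,-52],[-180,-390,-85,-56]]'
python3 -c "
from h import *
go(515,120,300,17)"
```

```text
t: 3.0
eef_pos: [513.0, -296.8, 299.6]
tcp_rot: [3.141, -0.001, -0.267]
ft_force: [0.3, -0.3, -0.1]
opening: 0.999
t 3.0 pos [ 513.  -296.8  299.6] rpy [180.   -0.  -15.3] SHIFT [-107.9 -402.6   -0.5] TURN -32.3 op 0.999 j6 -21.2
```

```bash
python3 -m pendant '[[-14,-50,0,-4],[-28,-105,0,-8],[-42,-160,0,-13],[-56,-215,0,-18],[-70,-270,0,-23],[-86,-325,0,-28],[-100,-380,0,-32],[-108,-403,0,-32]]'
cat >> h.py <<'E'
def tool():
    s=env.state();T=np.eye(4);T[:3,:3]=Ro.from_euler('xyz',s['tcp_rot']).as_matrix();T[:3,3]=s['eef_pos'];return T
def wray(p,T,uv,z):
    K=p['intrinsics'];a=(uv[0]-K[0,2])/K[0,0];b=(uv[1]-K[1,2])/K[1,1];r=np.hypot(a,b)
    d=np.array([np.sin(r)*a/max(r,1e-9),np.sin(r)*b/max(r,1e-9),np.cos(r)])
    M=T@p['tool_from_camera'];d=M[:3,:3]@d;c=M[:3,3];return c+d*(z-c[2])/d[2]
E
python3 - <<'E'
from h import *
T=tool();p=snap('wrist','w1.png')
print(p['intrinsics'],(T@p['tool_from_camera']).round(2))
for q,z in(('tube_rack',179),('holder',30)):
    for r in vision.regions_of(p,q)[:1]:
        m=r['pixels'].astype(np.uint8); v,u=np.nonzero(m)
        b=cv2.boxPoints(cv2.minAreaRect(np.c_[u,v].astype(np.float32)))
        print(q,round(r['confidence'],2),b.round(),[wray(p,T,x,z)[:2].round() .tolist()for x in b])
print([ (T@p['tool_from_camera']@np.r_[r['at'],1]).round() for r in vision.find_in(p,'tube_rack')])
go(526,137,300,17)
E
```

```text
t: 4.0
eef_pos: [514.6, 123.1, 299.6]
tcp_rot: [3.141, -0.001, 0.295]
ft_force: [0.5, -0.0, -0.6]
opening: 1.004
[[325.1922621    0.         280.96528438]
 [  0.         325.1922621  209.46331343]
 [  0.           0.           1.        ]] [[ 9.6000e-01  2.8000e-01  7.0000e-02  4.9449e+02]
 [ 2.9000e-01 -9.3000e-01 -2.4000e-01  1.9076e+02]
 [ 0.0000e+00  2.5000e-01 -9.7000e-01  4.7089e+02]
 [ 0.0000e+00  0.0000e+00  0.0000e+00  1.0000e+00]]
tube_rack 0.79 [[269. 276.]
 [271.  99.]
 [329.  99.]
 [327. 277.]] [[525.0, 51.0], [478.0, 214.0], [528.0, 229.0], [580.0, 66.0]]
holder 0.87 [[257.  85.]
 [333.  84.]
 [336. 254.]
 [261. 255.]] [[447.0, 238.0], [543.0, 270.0], [625.0, 42.0], [519.0, 8.0]]
[array([527., 145., 176.,   1.])]
t 4.2 pos [514.9 120.3 299.5] rpy [180.   -0.   16.8] SHIFT [ 15.4 -12.7  -0.5] TURN -0.2 op 1.001 j6 -10.7
```

View pics/w1.png

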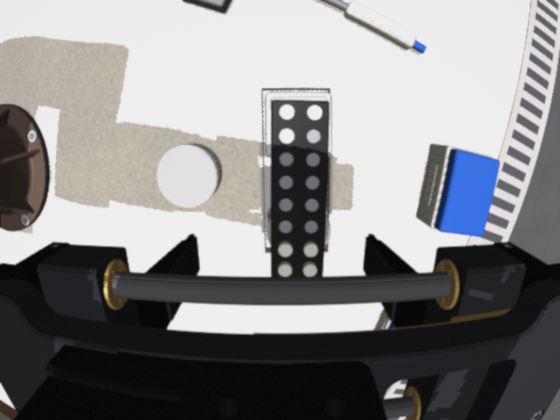

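The wrist view shows the rack (columns 269–329) lying centred between the open fingers, with the dishes at (188,175). The rack centre comes out at about (527,138) with yaw 17°. I'll descend astride it.

```bash
python3 -c "
from h import *
go(527,138,154,16.8)"
```

```text
t 4.2 pos [514.9 120.3 299.5] rpy [180.   -0.   16.8] SHIFT [ 16.6 -13.5 145.5] TURN -0.0 op 1.001 j6 -10.7
```

```bash
python3 -m pendant '[[17,-13,20,0],[17,-13,50,0],[17,-13,80,0],[17,-13,105,0],[17,-13,125,0],[17,-13,137,0],[17,-13,143,0],[17,-13,145,0]]'
python3 - <<'E'
from h import *
T=tool();p=snap('wrist','w2.png');go(527,138,154,16.8)
E
```

```text
t: 5.2
eef_pos: [527.7, 137.3, 154.6]
tcp_rot: [3.141, -0.001, 0.292]
ft_force: [0.2, -0.7, 0.0]
opening: 1.001
t 5.25 pos [527.7 137.4 154.6] rpy [180.   -0.   16.8] SHIFT [-0.5 -0.7  0.6] TURN -0.0 op 1.0 j6 -9.1
```

View pics/w2.png

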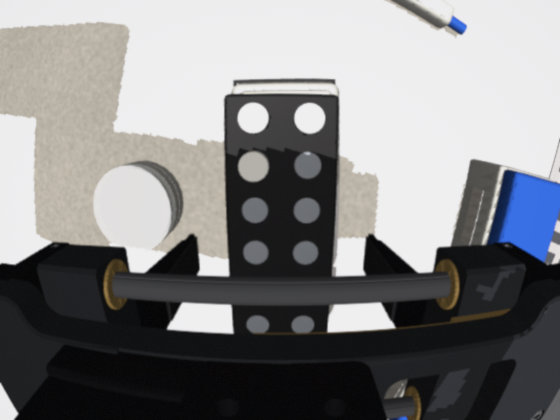

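The rack is centred between the fingers (column 281 against a principal point of 281). Closing now.

```bash
python3 -m pendant '[[0,0,0,0],[0,0,0,0],[0,0,0,0],[0,0,0,0],[0,0,0,0],[0,0,0,0],[0,0,0,0]]' 1
python3 -m pendant '[[0,0,-3,0],[0,0,-10,0],[0,0,-22,0],[0,0,-36,0],[0,0,-50,0],[0,0,-60,0],[0,0,-60,0]]'
python3 - <<'E'
from h import *
T=tool();p=snap('scene','s2.png');cv2.imwrite('pics/s2c.png',cv2.resize(p['pixels'][80:260,230:430,::-1],None,fx=4,fy=3.3));go(540,-110,230,0);go(540,-110,60,0)
E
```

```text
t: 6.12
eef_pos: [527.7, 137.5, 154.7]
tcp_rot: [3.141, -0.001, 0.292]
ft_force: [-0.2, -0.4, 1.3]
opening: 0.546
t: 7.0
eef_pos: [527.9, 137.5, 215.5]
tcp_rot: [3.141, -0.002, 0.292]
ft_force: [0.3, -1.0, -0.8]
opening: 0.541
t 7.05 pos [527.6 137.5 214.9] rpy [ 1.80e+02 -1.00e-01  1.68e+01] SHIFT [-59.5 240.6 -15. ] TURN 16.8 op 0.542 j6 -9.1
t 7.05 pos [527.6 137.5 214.9] rpy [ 1.80e+02 -1.00e-01  1.68e+01] SHIFT [-59.7 240.4 155. ] TURN 16.8 op 0.542 j6 -9.1
```

View pics/s2c.png

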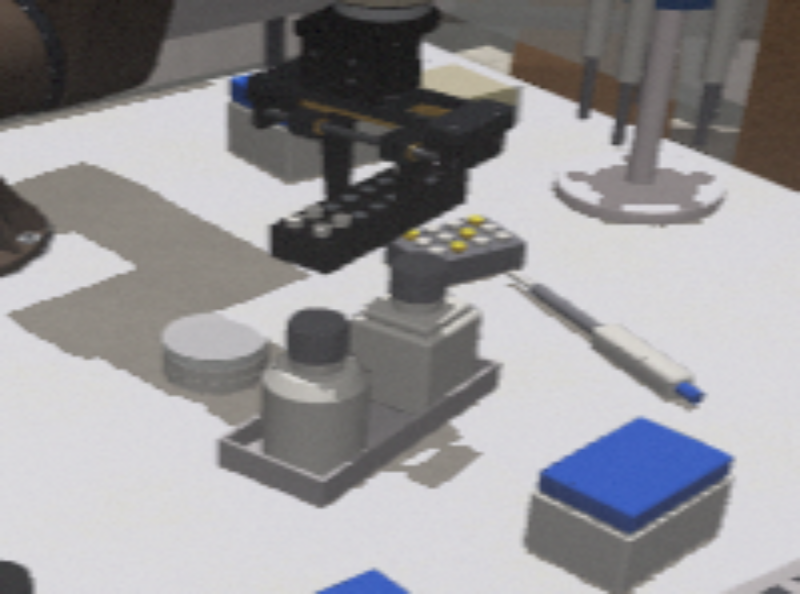

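The scene view shows the rack lifted level, with both caps still in place. I'll carry it over to (530,-115).

```bash
python3 -m pendant '[[-8,30,-3,1],[-18,65,-6,4],[-28,105,-10,7],[-38,145,-12,10],[-48,185,-14,13],[-60,220,-15,16],[-70,243,-15,17],[-70,243,-15,17]]'
python3 - <<'E'
from h import *
go(530,-115,6,0)
E
```

```text
t: 8.05
eef_pos: [530.3, -116.6, 229.3]
tcp_rot: [3.141, -0.0, -0.007]
ft_force: [-0.1, 0.5, -2.2]
opening: 0.545
t 8.05 pos [ 530.3 -116.6  229.3] rpy [180.   -0.   -0.4] SHIFT [ -0.3  -1.7 223.3] TURN -0.4 op 0.545 j6 -19.0
```

```bash
python3 -m pendant '[[0,0,20,0],[0,0,55,0],[0,0,95,0],[0,0,135,0],[0,0,170,0],[0,0,195,0],[0,0,210,0],[0,0,216,0]]'
python3 -m pendant '[[0,0,1,0],[0,0,2,0],[0,0,3,0],[0,0,4,0],[0,0,5,0],[0,0,5,0]]'
```

```text
t: 9.05
eef_pos: [530.3, -116.2, 12.7]
tcp_rot: [-3.141, 0.0, -0.006]
ft_force: [-0.5, -0.6, -1.4]
opening: 0.544
t: 9.8
eef_pos: [530.3, -116.2, 7.7]
tcp_rot: [-3.141, 0.001, -0.006]
ft_force: [-0.0, 0.1, -2.2]
opening: 0.542
```

```bash
python3 -m pendant '[[0,0,0.7,0],[0,0,1.4,0],[0,0,2,0],[0,0,2.5,0],[0,0,2.5,0]]'
```

```text
t: 10.42
eef_pos: [530.2, -116.2, 5.7]
tcp_rot: [-3.142, 0.0, -0.006]
ft_force: [-2.6, 1.6, 6.8]
opening: 0.545
```

The bench contact shows as +6.8 N. Releasing.

```bash
python3 -m pendant '[[0,0,0,0],[0,0,0,0],[0,0,0,0],[0,0,0,0],[0,0,0,0],[0,0,0,0]]' 0
python3 -m pendant '[[0,0,-8,0],[0,0,-25,0],[0,0,-55,0],[0,0,-95,0],[0,0,-140,0],[0,0,-190,0],[0,0,-240,0],[0,0,-260,0]]'
python3 - <<'E'
from h import *
p=snap('scene','s3.png')
snap('top','t3.png')
for i,q in enumerate(['square_cap','round_cap','square_bottle','tube_rack']):
    for r in vision.find_in(p,q)[:1]: print(q,round(r['confidence'],2),world(p,r['at']).round())
go(510,200,290,17)
go(500,60,290,0)
E
```

```text
t: 11.18
eef_pos: [530.2, -116.2, 5.7]
tcp_rot: [-3.142, 0.0, -0.006]
ft_force: [0.1, 0.2, 0.1]
opening: 0.995
t: 12.18
eef_pos: [530.5, -116.2, 270.1]
tcp_rot: [3.14, -0.005, -0.006]
ft_force: [0.1, -0.1, -0.4]
opening: 1.001
square_cap 0.63 [793. 166.  71.]
round_cap 0.65 [564.  69. 145.]
square_bottle 0.63 [541. 178.  70.]
tube_rack 0.78 [ 548. -119.   26.]
t 12.47 pos [ 529.8 -116.   264.8] rpy [-1.8e+02  1.0e-01 -3.0e-01] SHIFT [ -21.7 -315.9  -25. ] TURN -17.3 op 1.001 j6 -19.0
t 12.47 pos [ 529.8 -116.   264.8] rpy [-1.8e+02  1.0e-01 -3.0e-01] SHIFT [ -30.9 -175.8  -25.1] TURN -0.3 op 1.001 j6 -19.0
```

View pics/s3.png

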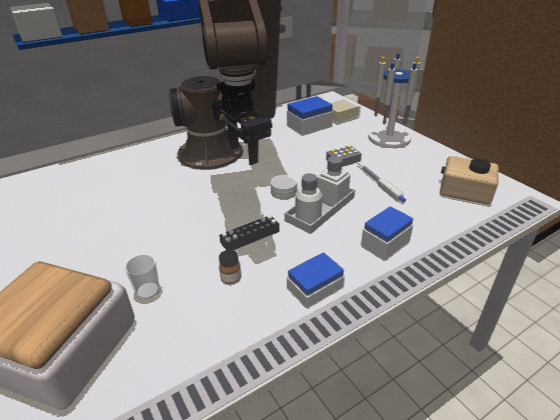

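The rack stands upright on the bench at about (250,233), and the square bottle's cap is at (335,165). I'll move to look at that cap with the wrist camera.

```bash
python3 -m pendant '[[-2,-30,-10,-2],[-4,-75,-20,-4],[-6,-125,-25,-7],[-8,-175,-25,-10],[-10,-220,-25,-14],[-10,-250,-25,-17],[-10,-260,-25,-17],[-10,-260,-25,-17]]'
python3 -m pendant '[[0,0,0,0],[0,0,0,0]]'
python3 - <<'E'
from h import *
T=tool();p=snap('wrist','w4.png')
for q,z in(('square_cap',149),('round_cap',149),('square_bottle',104)):
    for r in vision.regions_of(p,q)[:2]:
        m=r['pixels'].astype(np.uint8); v,u=np.nonzero(m)
        print(q,round(r['confidence'],2),u.min(),u.max(),v.min(),v.max(),wray(p,T,(u.mean(),v.mean()),z).round(1))
    print([ (r['confidence'],(T@p['tool_from_camera']@np.r_[r['at'],1]).round()) for r in vision.find_in(p,q)])
go(510,200,290,17)
E
```

```text
t: 13.48
eef_pos: [521.3, 144.0, 289.3]
tcp_rot: [-3.14, 0.003, 0.29]
ft_force: [0.2, -0.3, 0.7]
opening: 0.996
t: 13.72
eef_pos: [521.3, 143.1, 289.1]
tcp_rot: [-3.14, 0.003, 0.289]
ft_force: [0.2, -0.6, 0.5]
opening: 0.996
square_cap 0.88 267 313 118 164 [512.7 201.2 149. ]
[(0.62, array([514., 199., 152.,   1.]))]
round_cap 0.92 270 312 239 277 [548.4  86.3 149. ]
[(0.61, array([550.,  85., 151.,   1.]))]
square_bottle 0.84 253 322 105 175 [510.5 202.1 104. ]
[]
t 14.07 pos [521.3 143.8 289.3] rpy [-179.9    0.2   16.6] SHIFT [  5.3 -57.   -0.6] TURN -0.4 op 1.001 j6 -8.2
```

View pics/w4.png

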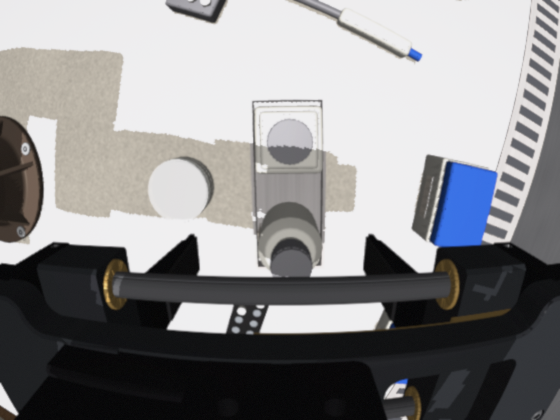

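```bash
python3 - <<'E'
from h import *
T=tool();im=cv2.imread('pics/w4.png');c=cv2.resize(im[90:190,240:340],None,fx=6,fy=6,interpolation=cv2.INTER_CUBIC);cv2.imwrite('pics/w4c.png',c)
import pickle
p=vision.read_camera('wrist');p2=vision.read_camera('top')
for uv in[(290,141),(290,142),(290,138)]:print(wray(p,T,uv,149).round(1))
for uv in[(253,101),(322,101)]:print(wray(p,T,uv,30).round(1))
for q in('square_cap','round_cap'):
    for r in vision.regions_of(p2,q)[:2]:
        m=r['pixels'];v,u=np.nonzero(m);print(q,r['confidence'],m.sum(),ray(p2,(u.mean(),v.mean()),145).round(1))
c=p2['pixels'][195:255,190:280,::-1];cv2.imwrite('pics/t4c.png',cv2.resize(c,None,fx=7,fy=7,interpolation=cv2.INTER_CUBIC))
E
```

```text
[512.8 202.3 149. ]
[513.1 201.4 149. ]
[511.9 205.1 149. ]
[455.1 236.1  30. ]
[541.6 262.3  30. ]
round_cap 0.73 188 [552.   74.1 145. ]
round_cap 0.72 1080 [741.7 175.4 145. ]
```

View pics/w4c.png

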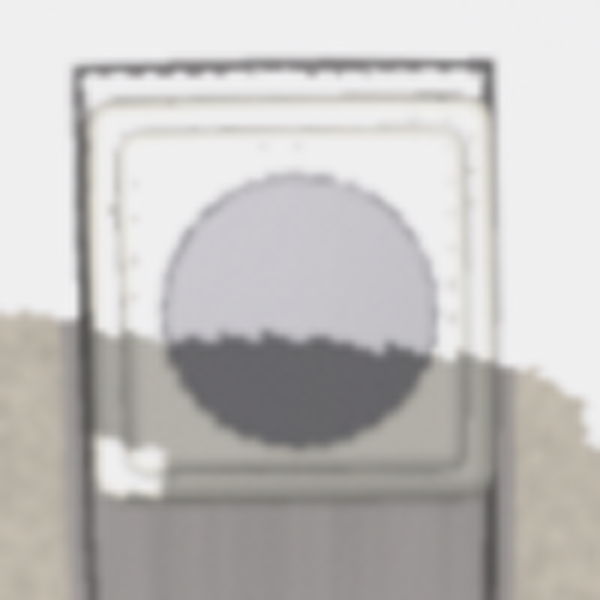

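View pics/t4c.png

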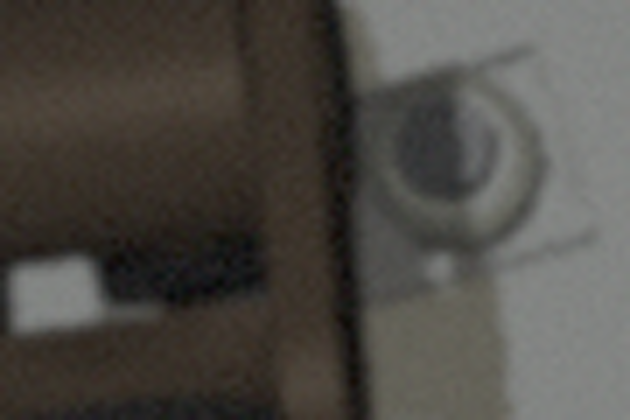

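The cap's disc centre is at wrist pixel (290,141), which puts it at (513,202). The top view of the round cap and holder implies y ≈ 198.5, so I'll use (513,200.5) and let the grip force show any offset.

```bash
python3 -c "
from h import *
go(513,200.5,120,17)"
```

```text
t 14.28 pos [521.2 144.  289.2] rpy [-179.9    0.2   16.6] SHIFT [  8.8 -56.3 169.3] TURN -0.4 op 0.998 j6 -8.2
```

```bash
python3 -m pendant '[[4,-25,20,0],[9,-50,50,0],[9,-56,85,0],[9,-56,120,0],[9,-56,145,0],[9,-56,160,0],[9,-56,167,0],[9,-56,169,0]]'
python3 - <<'E'
from h import *
go(513,200.5,120,17)
T=tool();p=snap('wrist','w5.png')
E
```

```text
t: 15.28
eef_pos: [513.6, 200.3, 120.5]
tcp_rot: [-3.14, 0.002, 0.29]
ft_force: [-0.8, 0.1, 0.4]
opening: 0.999
t 15.28 pos [513.6 200.3 120.5] rpy [-1.799e+02  1.000e-01  1.660e+01] SHIFT [-0.5 -0.4  0.5] TURN -0.4 op 0.999 j6 -2.3
```

View pics/w5.png

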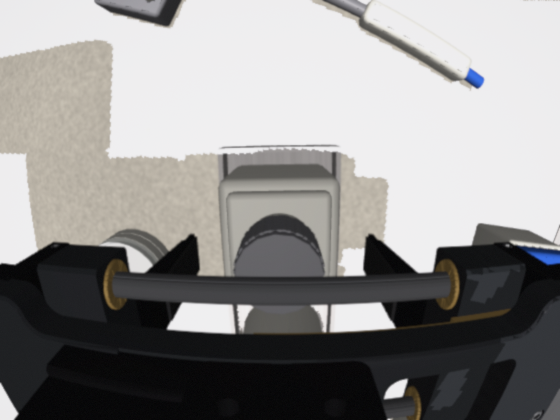

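The cap sits at column 279, essentially centred between the fingers. Closing.

```bash
python3 -m pendant '[[0,0,0,0],[0,0,0,0],[0,0,0,0],[0,0,0,0],[0,0,0,0],[0,0,0,0],[0,0,0,0],[0,0,0,0]]' 1
python3 - <<'E'
from h import *
s=env.state();print(s['ft_force'],s['moment']);go(513,200.5,120,17)
E
```

```text
t: 16.32
eef_pos: [513.5, 200.3, 120.5]
tcp_rot: [-3.14, 0.002, 0.29]
ft_force: [-0.4, 0.1, 0.0]
opening: 0.461
[-0.43928982  0.10560226  0.01495115] [-0.01714091 -0.05433659  0.04467197]
t 16.32 pos [513.5 200.3 120.5] rpy [-1.799e+02  1.000e-01  1.660e+01] SHIFT [-0.5 -0.3  0.6] TURN -0.4 op 0.461 j6 -2.3
```

Gripped at 43.8 mm with no side force. I'll try one way first.

```bash
python3 -m pendant '[[0,0,0,3],[0,0,0,6],[0,0,0,9],[0,0,0,12],[0,0,0,12]]'
python3 -c "
from h import *
s=env.state();print(s['ft_force'],s['moment']);go(513,200.5,120,17)"
```

```text
t: 16.95
eef_pos: [513.5, 200.3, 120.5]
tcp_rot: [-3.141, 0.002, 0.081]
ft_force: [-0.4, 0.4, 0.0]
opening: 0.46
[-0.40219088  0.43542622  0.02622499] [-0.06261747 -0.14162679 -0.01362679]
t 16.95 pos [513.5 200.3 120.5] rpy [-1.8e+02  1.0e-01  4.7e+00] SHIFT [-0.5 -0.3  0.5] TURN -12.3 op 0.46 j6 9.7
```

```bash
python3 -m pendant '[[0,0,0,3],[0,0,0,6],[0,0,0,9],[0,0,0,12],[0,0,0,12]]'
python3 -c "
from h import *
s=env.state();print(s['ft_force'],s['moment']);go(513,200.5,120,17)"
```

```text
t: 17.58
eef_pos: [513.6, 200.3, 120.6]
tcp_rot: [-3.141, 0.003, -0.127]
ft_force: [-0.2, 0.2, 0.0]
opening: 0.46
[-0.2270723   0.24914217  0.01007249] [ 0.00100065 -0.07638444  0.00045827]
t 17.57 pos [513.6 200.3 120.6] rpy [-1.8e+02  1.0e-01 -7.3e+00] SHIFT [-0.6 -0.1  0.6] TURN -24.3 op 0.46 j6 21.6
```

After 24° there is no resisting moment, so this looks like the loosening way. I'll continue to about 85°.

```bash
python3 -m pendant '[[0,0,0,7],[0,0,0,15],[0,0,0,23],[0,0,0,31],[0,0,0,31]]'
python3 -c "
from h import *
s=env.state();print(s['ft_force'],s['moment'])"
python3 -m pendant '[[0,0,0,7],[0,0,0,14],[0,0,0,21],[0,0,0,27],[0,0,0,31],[0,0,0,31],[0,0,0,31]]'
python3 -c "
from h import *
s=env.state();print(s['ft_force'],s['moment']);go(513,200.5,120,17)"
```

```text
t: 18.2
eef_pos: [513.6, 200.3, 120.6]
tcp_rot: [3.14, 0.002, -0.665]
ft_force: [-0.3, 0.4, 0.3]
opening: 0.464
[-0.26495124  0.35878866  0.26495573] [-0.01009195 -0.02789421 -0.0216233 ]
t: 19.08
eef_pos: [513.6, 200.3, 120.6]
tcp_rot: [3.14, 0.001, -1.203]
ft_force: [0.7, 0.6, 0.2]
opening: 0.459
[0.68052185 0.57082628 0.24433697] [ 0.01220458  0.02703053 -0.03198414]
t 19.07 pos [513.6 200.3 120.6] rpy [ 1.799e+02  1.000e-01 -6.890e+01] SHIFT [-0.4  0.5  0.6] TURN -85.9 op 0.459 j6 83.3
```

Turned 85.5° with no resistance. I'll lift gently first to test whether it comes free.

```bash
python3 -m pendant '[[0,0,-1,0],[0,0,-2,0],[0,0,-3.5,0],[0,0,-5,0],[0,0,-5,0]]'
python3 -c "
from h import *
s=env.state();print(s['ft_force'],s['moment']);go(513,200.5,120,17)"
```

```text
t: 19.7
eef_pos: [513.7, 200.3, 125.7]
tcp_rot: [3.14, 0.001, -1.203]
ft_force: [-0.0, -0.7, -0.8]
opening: 0.458
[-0.02833231 -0.66364606 -0.81329527] [-0.01682016 -0.03045733 -0.02473244]
t 19.7 pos [513.7 200.3 125.7] rpy [ 1.799e+02  1.000e-01 -6.890e+01] SHIFT [-0.4  0.6  5.7] TURN -85.9 op 0.458 j6 83.3
```

```bash
python3 -m pendant '[[0,0,-8,0],[0,0,-20,0],[0,0,-35,0],[0,0,-50,0],[0,0,-65,0],[0,0,-78,0],[0,0,-85,0],[0,0,-85,0]]'
python3 - <<'E'
from h import *
s=env.state();print(s['ft_force'],s['opening'],s['t'])
p=snap('scene','s6.png');cv2.imwrite('pics/s6c.png',cv2.resize(p['pixels'][90:290,200:420,::-1],None,fx=3.6,fy=3,interpolation=cv2.INTER_CUBIC))
for q in ['square_cap','round_cap','tube_rack']:
    for r in vision.find_in(p,q)[:2]: print(q,round(r['confidence'],2),world(p,r['at']).round())
E
```

```text
t: 20.7
eef_pos: [513.9, 200.3, 211.1]
tcp_rot: [3.14, 0.001, -1.203]
ft_force: [0.2, -0.5, -0.8]
opening: 0.459
[ 0.19231078 -0.49448975 -0.8021404 ] 0.45872142589656484 20.7
square_cap 0.55 [537. 199. 227.]
round_cap 0.8 [565.  70. 146.]
round_cap 0.29 [361. 383.  35.]
tube_rack 0.79 [ 549. -124.   28.]
```

View pics/s6c.png

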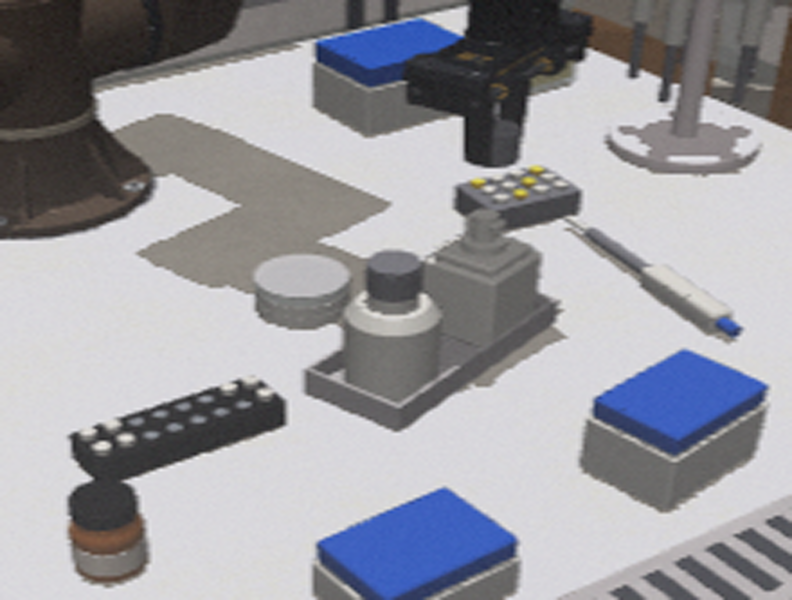

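The cap is held upright in the gripper at (490,145) in the crop, and the bare neck shows at (487,230). The round cap is on and the rack is upright on the bench. Handing in.

```bash
python3 -m pendant '[[0,0,0,0],[0,0,0,0]]'; python3 -c "
from h import *
print(job.job_done())"
```

```text
t: 21.15
eef_pos: [513.6, 200.2, 209.9]
tcp_rot: [3.138, 0.001, -1.203]
ft_force: [-0.0, -0.8, -0.3]
opening: 0.459
the job is handed in; nothing more can be done
None
```

The job is handed in, at about 21 s of the 64 s allowed. The square bottle's cap is off and held in the gripper, but no verdict was reported.

- **Rack:** I gripped it across its width, set it down at about (530, -116) mm and let go once the bench pushed back with 6.8 N. The last picture shows it upright on the bench.
- **Cap:** The first way I tried, clockwise seen from above, was the loosening way. It turned about 85° with no noticeable resistance, and a gentle test lift came free with no catch. I then raised it about 90 mm, so its underside is roughly 207 mm above the bench (worked out from the gripper height).
- **Last checks:** The opening read 43.6 mm, which matches the 44 mm cap. The last picture shows the cap upright, the bare neck below it, the round bottle's cap still on, and no sign that the other things I could see had moved.
- **Disagreements:** The cameras put the cap centre up to 3.5 mm apart in y, so I used a value in between. The grip then showed no side force. The object finder's positions from the scene camera were 10–25 mm off the other measurements, and twice it gave a wrong object for a cap. For the final check I relied on the picture instead.

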